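# Check the depth of a blind bore and flag the result

## Task

Pick up the depth gauge by its black knob and stand its steel bridge flat over the bore of the housing on the blue mat, then lower the rod, without forcing it, until it bottoms in the bore, and leave the gauge standing there with the rod down. Then flag the result with the lever: if the rod went down 25 mm or more (no red left showing on the rod), push the lever fully over towards its green mark, otherwise fully over towards its red mark. Do not touch the lever before the rod is down, keep the housing on its mat, and leave the other things where they are.

Things in the scene. Friction and masses are not known exactly. Their poses are not given: they have to be found in the camera images.
- gauge: depth gauge, loose, 0.38 kg in all: flat steel bridge 76 x 36 x 14 mm (x, y, z) with a dark sleeve (20 mm across, its top 34 mm above the underside) in its middle, through which a vertical rod slides. Origin at the centre of the bridge's underside, on the rod's axis; z up. Starts on the bench with the rod up. Lifted by the knob, the bridge hangs from the rod's upper stop.
- gauge_rod (a joint): travel of the 8 mm rod below the bridge's underside, m: 0 = up (stop; tip level with the underside), 0.042 = lower stop; bottomed in a bore it reads the bore's depth. Slides stiffly (2 N; own weight 0.8 N): stays where left, must be pushed down. Over the sleeve the rod is red for 25 mm, then green: at 25 mm of travel the red is just gone.
- gauge_knob (a point): centre of the round black knob on top of the rod: 24 mm across, 24 mm high, vertical axis, yellow disc on top. With the rod up it is 94 mm above the bridge's underside, and it sinks with the rod.
- housing_a: machined aluminium housing, block 90 x 64 x 50 mm high (x, y, z), 0.6 kg, dark ribs on its long sides, loose; origin at the centre of its underside. A blind bore 18 mm across opens in its top 10 mm towards +x from the centre. Two alike: one bore is 18 mm deep, the other 34 mm; which stands on the blue mat changes from run to run.
- housing_b: machined aluminium housing, block 90 x 64 x 50 mm high (x, y, z), 0.6 kg, dark ribs on its long sides, loose; origin at the centre of its underside. A blind bore 18 mm across opens in its top 10 mm towards +x from the centre. Two alike: one bore is 18 mm deep, the other 34 mm; which stands on the blue mat changes from run to run.
- housing_a_mouth (a point): centre of the bore's mouth in the top face of housing_a, 50 mm above its underside
- housing_b_mouth (a point): centre of the bore's mouth in the top face of housing_b, 50 mm above its underside
- blue_mat: blue mat 140 x 140 x 3 mm, fixed to the bench, origin at the centre of its underside; the housing to be checked stands on it
- grey_mat: grey mat of the same size with the other housing, not to be checked
- flag (a joint): angle of the result lever, rad: 0 = fully over towards the red mark, 1.0 = fully over towards the green mark, upright at 0.5; starts about upright. It stays where it is left and needs only a few newtons.
- flag_tip (a point): centre of the black ball (26 mm across) at the lever's end, 80 mm from the pivot; about 102 mm above the bench when upright, 92 mm when fully over
- flag_base: grey block of the result lever, fixed to the bench, origin at the centre of its underside; its x axis points to the green mark and its -x to the red mark (flat patches 30 x 50 mm, centred 55 mm either side). Block 70 x 50 x 25 mm; the lever pivots 22 mm above the bench about the block's y axis and is 80 mm long.
- circuit_board: green circuit board 130 x 100 x 15 mm lying on the bench, bystander
- spool: orange spool 60 mm across, 40 mm high, bystander
- screwdriver: screwdriver lying on the bench, bystander
- flux_bottle: white bottle with red cap, 44 mm across, 90 mm high, bystander
- tip_stand: round dark tip cleaner with brass top, 80 mm across, 34 mm high, bystander

How it is judged:
By the outcome, as a careful person would: the job done as asked, in the order asked, and still so for the second after the job is handed in, with the robot touching nothing.
It also fails if it takes over 58 s, if anything falls off the work surface, if the arm or the gripper's body presses on something with over 40 N, if the wrist force passes 120 N, or if a joint passes its speed limit or range.

## Robot

A 6-joint arm with a two-finger parallel gripper is mounted at the origin on the work surface. World frame = base frame: x ahead of the robot, y to its left, z up, the work surface at z = 0. Lengths are in m, angles in rad, forces in N, time in s.
With the tool pointing down it reaches from about 0.3 to 0.875 m from the base axis. Payload 6.4 kg.
Tool frame: the origin (TCP) lies between the finger pads; the fingertips stand 11 mm ahead of it and the grasp point (between the pads) lies 8 mm behind it (ctrl.tcp_to_tips is the distance from the TCP to the fingertips, in m); x points along the fingers, z is the direction in which the jaws open and shut, and the axes are right-handed (so a half turn about x gives the same grasp; the last joint's range is limited). The gripper opens to 85 mm and grips with 20 to 120 N. Pads are 22 mm wide; open, the fingers measure 114 mm over their backs; the gripper's body (76 mm by 85 mm) begins 54 mm behind the grasp point. The pads swing forward as they close: fully open they stand 13 mm farther back than shut.
Start: joints at [1.017, 0.181, 1.607, -0, 1.354, -0.206], TCP at [0.196, 0.541, 0.242] pointing down, gripper open.
Joint ranges: [-2.99, 2.99], [-0.89, 2.07], [0.3, 2.58], [-1.14, 4.28], [0, 2.63], [-3.12, 3.12]. Speed limits (rad/s): [2.57, 2.57, 3.01, 3.14, 3.14, 3.14].

## Interface

Orientations are given as a unit quaternion [w, x, y, z].
In Python, from bench import ctrl, eyes, hand_in gives the robot as it stands. The module is installed in compiled form; this text tells all that it offers.
- The arm moves only by the tool step_arm, never from a script. Its arguments are lists of equal length, an entry for each row: "xyz": the shift along the world's x, y, z in mm, a list of three; "spin": the turn about the world's z in rad; "fingers": the opening in per cent of the stroke, from 0 (shut) to 100 (fully open). A call has 1 to 10 rows; each row is the pose to reach, as a shift and turn from the pose commanded when the call began; what a row does not reach only later rows make up. A row lasts 1/10 s, in which the tool goes at most 50 mm and 8.59 degrees, less where a joint would pass 70% of its speed; a pose out of reach is approached as far as the arm can. A call with a gripper value outside its range is refused whole. The fingers move at their own pace and stop on an object; the grip force is fixed at half the most. Time passes only in rows, so rows that repeat a pose let the fingers close. It gives the time, the measured TCP pose, the force and the opening at its end, in the units of the state.
- ctrl.get_obs(): the state, without advancing time (a new reading comes with each control period).
- eyes.camera(name): name is "scene" or "top" or "wrist"; returns the picture (420x560x3 uint8, red, green, blue); there is no depth.
- eyes.camera_model(name): a dict with "vertical_fov" (degrees; the focal length in pixels is half the picture's height over the tangent of half this angle, whatever the lens; pixels are square), "cx", "cy" (the principal point, pixels), "dist_coeffs" ([k1, k2, p1, p2, k3] as OpenCV has them; the pictures are not rectified), "pose" (4x4, takes a point from camera to world coordinates); the wrist camera has in their place "tool_from_camera" (4x4, takes a point from camera to tool coordinates, whose origin is the TCP and whose axes are the tool frame's). Camera axes: x right, y up, looking along -z (the intrinsics and any distortion apply to the point x, -y, -z); pixel columns grow to the right and rows downward; lengths in m; the calibration is good to about 2 mm. A picture is of the moment at which its call begins: read the wrist's pose just before it. camera_model takes no time and is no camera call.
- hand_in(): hands the job in, once; it reports no verdict.
The state is a dict: "time_s": time; "q": joint angles; "dq": joint speeds; "joint_efforts": joint torques, N m; "eef_pos": TCP position; "eef_rot": TCP orientation; "wrist_force": force on the tool from outside, world axes, zero at the start; "torque": the same for the moment, N m; "opening": opening from 0.0 (shut) to 1.0 (fully open).
Only numpy, scipy, OpenCV 4.12 (cv2) and the standard library are available. Lean on these libraries where they do the work, as an engineer would, in place of code of your own. Each camera call takes 0.05 s, during which the arm holds its last target.

## Working session

There is one attempt and no reset: what is moved stays moved. The work goes in short steps, Python scripts to look and compute and a tool call to move; the robot and the scene stay as the last step left them, time stands still between calls to the robot, and variables do not carry over. Pictures are saved under pics/ and viewed, and the job is handed in when it is done.

Besides the shell and the picture viewer there is one more tool, called after "Request:" as name([rows], argument=value, ...), one row to a line, values as JSON. step_arm: Moves the arm, as the interface text tells. Its arguments: {"type":"object","properties":{"xyz":{"type":"array"},"spin":{"type":"array"},"fingers":{"type":"array"}},"required":["xyz","spin","fingers"]}

```bash
mkdir -p pics; python3 - <<'E'
from bench import ctrl, eyes
import cv2
o=ctrl.get_obs(); print(o)
for n in ["scene","top","wrist"]:
    im=eyes.camera(n); cv2.imwrite(f"pics/{n}0.png",im[:,:,::-1]); print(n,eyes.camera_model(n))
E
```

```text
{'time_s': 0.0, 'q': array([ 1.01671730e+00,  1.81568369e-01,  1.60801413e+00,  1.76340241e-05,
        1.35381634e+00, -2.06292608e-01]), 'dq': array([ 6.14828337e-06,  4.25300296e-04, -2.22542023e-04, -6.84868103e-04,
        3.79594204e-04,  1.53304082e-03]), 'joint_efforts': array([ 1.08884735e-04, -4.44890964e+01, -3.51325643e+01, -4.33441201e-04,
        9.41467501e-03,  4.56530643e-06]), 'eef_pos': array([0.19565296, 0.54011239, 0.24136582]), 'eef_rot': array([ 0.57837966, -0.40619512,  0.5795582 ,  0.40570283]), 'wrist_force': array([-0.21686259, -0.35174942, -0.93072778]), 'torque': array([-0.02244773,  0.03099443, -0.03520827]), 'opening': 0.9989199361923327}
scene {'vertical_fov': 44.3664582561702, 'cx': 282.31616890965216, 'cy': 199.50839452909875, 'dist_coeffs': array([0.03791594, 0.        , 0.        , 0.        , 0.        ]), 'pose': array([[ 0.58001525, -0.5466427 ,  0.60395701,  1.25056564],
       [ 0.81456606,  0.39650824, -0.42339504, -0.58758712],
       [-0.00802812,  0.73753846,  0.67525741,  0.87962624],
       [ 0.        ,  0.        ,  0.        ,  1.    
[... 278 characters left out ...]
0016092 ,  0.02150434, -0.0727866 ],
       [ 0.02077642,  0.19523827,  0.98053575,  1.07191816],
       [ 0.        ,  0.        ,  0.        ,  1.        ]])}
wrist {'vertical_fov': 67.69665922009791, 'cx': 283.11235800343655, 'cy': 208.69358609179702, 'dist_coeffs': array([0.00889842, 0.        , 0.        , 0.        , 0.        ]), 'tool_from_camera': array([[ 2.46251818e-04,  3.04252292e-01, -9.52591456e-01,
        -1.31625592e-01],
       [-2.92628247e-04,  9.52591466e-01,  3.04252220e-01,
         7.82285018e-02],
       [ 9.99999927e-01,  2.03832506e-04,  3.23610196e-04,
        -1.47838356e-04],
       [ 0.00000000e+00,  0.00000000e+00,  0.00000000e+00,
         1.00000000e+00]])}
```

View pics/scene0.png

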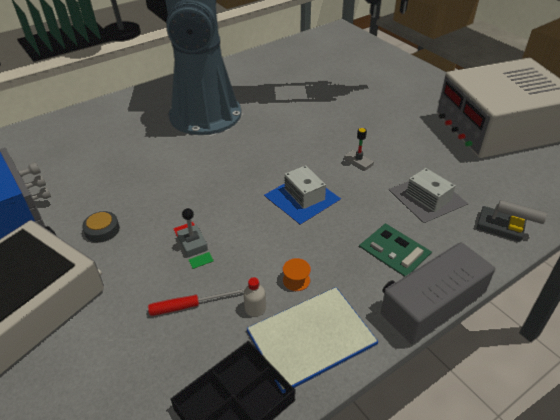

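View pics/top0.png

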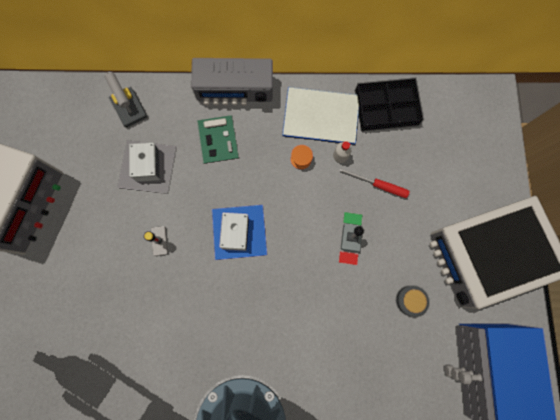

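View pics/wrist0.png

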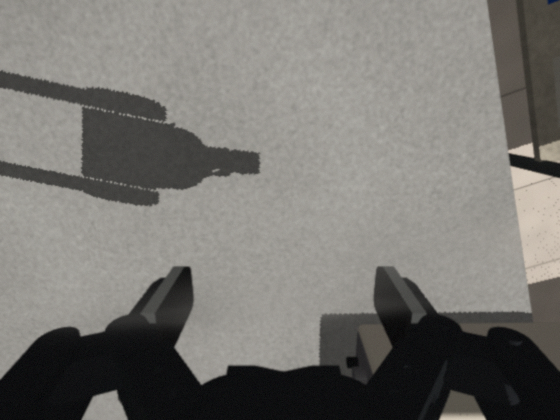

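```bash
cat > h.py <<'E'
import numpy as np, cv2
from bench import ctrl, eyes
from scipy.spatial.transform import Rotation as R
def K(m):
    f=210/np.tan(np.radians(m["vertical_fov"]/2)); return np.array([[f,0,m["cx"]],[0,f,m["cy"]],[0,0,1.]])
def pose(n,o=None):
    m=eyes.camera_model(n)
    if n!="wrist": return m["pose"]
    T=np.eye(4);q=o["eef_rot"];T[:3,:3]=R.from_quat([q[1],q[2],q[3],q[0]]).as_matrix();T[:3,3]=o["eef_pos"]
    return T@m["tool_from_camera"]
def ray(n,uv,P):
    m=eyes.camera_model(n)
    p=cv2.undistortPoints(np.array(uv,float).reshape(-1,1,2),K(m),m["dist_coeffs"]).reshape(-1,2)
    d=np.c_[p[:,0],-p[:,1],-np.ones(len(p))]@P[:3,:3].T
    return P[:3,3],d
def onz(n,uv,z,P=None):
    if P is None:P=pose(n)
    c,d=ray(n,uv,P); return c+d*((z-c[2])/d[:,2])[:,None]
def proj(n,X,P=None):
    if P is None:P=pose(n)
    m=eyes.camera_model(n); X=np.atleast_2d(X)
    c=(X-P[:3,3])@P[:3,:3]; c=c*[1,-1,-1]
    return cv2.projectPoints(c,np.zeros(3),np.zeros(3),K(m),m["dist_coeffs"])[0].reshape(-1,2)
def crop(path,out,x0,y0,w,h,s):
    im=cv2.imread(path)[y0:y0+h,x0:x0+w]; cv2.imwrite(out,cv2.resize(im,None,fx=s,fy=s,interpolation=cv2.INTER_CUBIC))
E
python3 - <<'E'
from h import *
print(proj("top",[0.196,0.541,0.242]),proj("scene",[0.196,0.541,0.242]))
crop("pics/top0.png","pics/tc.png",130,190,150,80,5)
crop("pics/scene0.png","pics/sc.png",250,110,150,110,5)
crop("pics/top0.png","pics/tf.png",320,190,80,80,7)
crop("pics/scene0.png","pics/sf.png",150,190,80,80,7)
E
```

```text
[[-50.66269012 361.20859519]] [[387.22298908  13.78999801]]
```

View pics/tc.png

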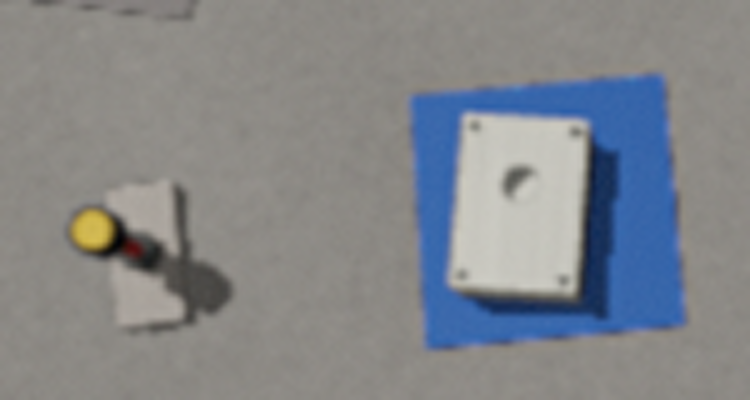

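View pics/sc.png

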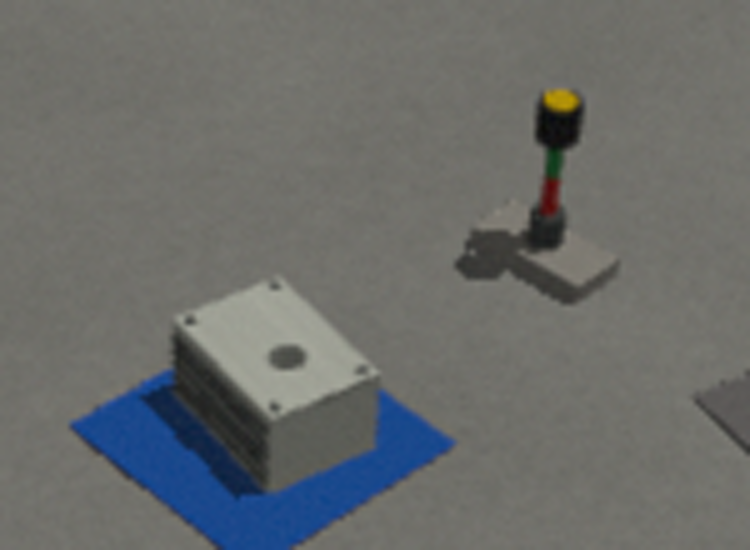

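View pics/tf.png

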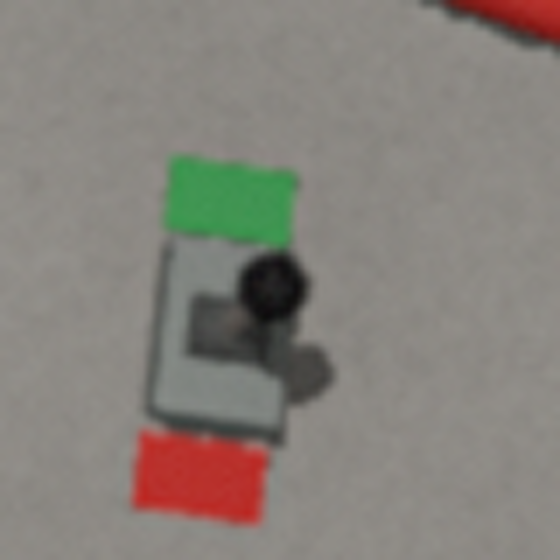

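View pics/sf.png

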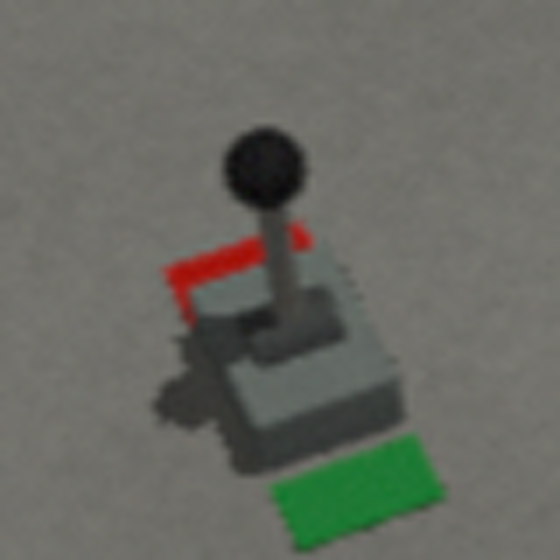

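```bash
python3 - <<'E'
from h import *
np.set_printoptions(precision=4,suppress=True)
def c(p,x0,y0,s): return (np.array(p,float)+.5)/s-.5+[x0,y0]
t=lambda p:c(p,130,190,5)
s=lambda p:c(p,250,110,5)
print("knob",onz("top",t([[93,231]]),.106),onz("scene",s([[562,101]]),.106))
print("mouth",onz("top",t([[521,183]]),.053),onz("scene",s([[287,357]]),.053))
def rect(n,p,z):
    X=onz(n,p,z); print(X.mean(0), [np.degrees(np.arctan2(*(X[(i+1)%4]-X[i])[[1,0]])).round(1) for i in range(4)],[np.linalg.norm(X[(i+1)%4]-X[i]).round(4) for i in range(4)])
rect("top",t([[461,113],[591,120],[580,299],[449,290]]),.053)
rect("scene",s([[175,322],[279,278],[379,377],[270,413]]),.053)
rect("top",t([[107,188],[173,180],[185,318],[118,327]]),.014)
f=lambda p:c(p,320,190,7)
rect("top",f([[170,156],[298,171],[290,246],[164,230]]),0.0005)
rect("top",f([[141,431],[269,451],[261,525],[133,509]]),0.0005)
rect("top",f([[172,238],[292,248],[284,428],[152,410]]),0.025)
print("ball",onz("top",f([[274,286]]),.102),onz("scene",c([[265,168]],150,190,7),.102))
for n,p in(("scene",c([[275,490],[415,436],[444,493],[305,549]],150,190,7)),): rect(n,p,0.0005)
E
```

```text
knob [[0.4553 0.2227 0.106 ]] [[0.4616 0.2209 0.106 ]]
mouth [[0.487  0.0206 0.053 ]] [[0.4919 0.0194 0.053 ]]
[0.4757 0.0207 0.053 ] [np.float64(-93.2), np.float64(177.1), np.float64(85.8), np.float64(-2.5)] [np.float64(0.0679), np.float64(0.0938), np.float64(0.0673), np.float64(0.0927)]
[0.4819 0.0196 0.053 ] [np.float64(87.6), np.float64(-4.7), np.float64(-99.8), np.float64(177.9)] [np.float64(0.0637), np.float64(0.0907), np.float64(0.0601), np.float64(0.0829)]
[0.4564 0.2224 0.014 ] [np.float64(-83.0), np.float64(-172.3), np.float64(97.5), np.float64(7.7)] [np.float64(0.035), np.float64(0.0746), np.float64(0.0351), np.float64(0.0749)]
[ 0.5171 -0.3006  0.0005] [np.float64(-96.9), np.float64(171.3), np.float64(82.5), np.float64(-6.7)] [np.float64(0.0507), np.float64(0.0303), np.float64(0.0497), np.float64(0.0298)]
[ 0.408  -0.2845  0.0005] [np.float64(-99.1), np.float64(171.2), np.float64(82.7), np.float64(-8.0)] [np.float64(0.0499), np.float64(0.0287), np.float64(0.0495), np.float64(0.0303)]
[ 0.4624 -0.2912  0.025 ] [np.float64(-94.9), np.float64(174.8), np.float64(82.1), np.float64(-8.7)] [np.float64(0.0461), np.float64(0.0693), np.float64(0.0503), np.float64(0.0668)]
ball [[ 0.4677 -0.2932  0.102 ]] [[ 0.4708 -0.2932  0.102 ]]
[ 0.5203 -0.3     0.0005] [np.float64(82.7), np.float64(-9.5), np.float64(-96.7), np.float64(172.0)] [np.float64(0.0481), np.float64(0.0271), np.float64(0.0474), np.float64(0.0276)]
```

```bash
python3 - <<'E'
from h import *
o=ctrl.get_obs();q=o["eef_rot"];M=R.from_quat([q[1],q[2],q[3],q[0]]).as_matrix();print(M.round(3),o["eef_pos"],o["time_s"])
P=pose("wrist",o);print(P.round(3))
E
```

```text
[[-0.001 -0.94   0.341]
 [-0.001  0.341  0.94 ]
 [-1.     0.    -0.001]] [0.19574737 0.54021577 0.24156751] 0.15
[[ 0.341 -0.896 -0.285  0.122]
 [ 0.94   0.324  0.105  0.567]
 [-0.002 -0.304  0.953  0.373]
 [ 0.     0.     0.     1.   ]]
```

Request:
step_arm([
  [29,-35,0],
  [58,-71,0],
  [87,-106,0],
  [116,-141,0],
  [146,-177,0],
  [175,-212,0],
  [204,-247,0],
  [233,-283,0],
  [262,-318,0],
  [262,-318,0],
], spin=[0.05,0.1,0.15,0.2,0.25,0.3,0.35,0.4,0.47,0.47], fingers=[100,100,100,100,100,100,100,100,100,100])

```text
time_s: 1.15
eef_pos: [0.461, 0.2185, 0.2422]
eef_rot: [-0.47, 0.529, -0.47, -0.528]
wrist_force: [-0.9, 0.1, 0.6]
opening: 1.002
```

```bash
python3 - <<'E'
from h import *
o=ctrl.get_obs();im=eyes.camera("wrist");cv2.imwrite("pics/w1.png",im[:,:,::-1])
P=pose("wrist",o);np.save("P1.npy",P);print(o["eef_pos"],o["time_s"],o["dq"].round(3))
hsv=cv2.cvtColor(im,cv2.COLOR_RGB2HSV);m=cv2.inRange(hsv,(20,120,80),(35,255,255))
n,l,s,c=cv2.connectedComponentsWithStats(m);i=1+np.argmax(s[1:,4]);print(s[i],c[i],onz("wrist",[c[i]],.106,P))
E
```

```text
[0.46095976 0.2185458  0.24221401] 1.15 [ 0.079 -0.017  0.028  0.043  0.024  0.134]
[279 187  22  22 381] [289.60104987 197.69028871] [[0.45746193 0.22365606 0.106     ]]
```

View pics/w1.png

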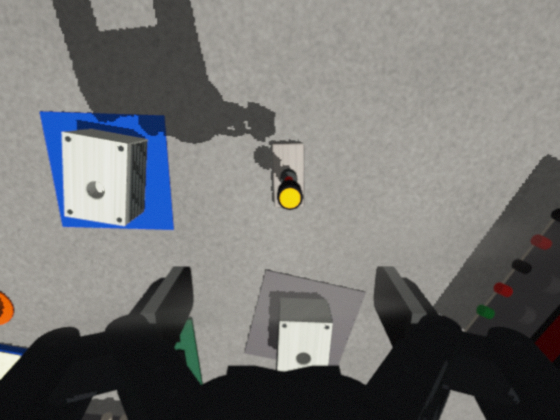

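```bash
python3 - <<'E'
from h import *
np.set_printoptions(precision=4,suppress=True)
P=np.load("P1.npy")
print(onz("wrist",[[96,189]],.053,P))
def rect(p,z):
    X=onz("wrist",p,z,P); print(X.mean(0), [np.degrees(np.arctan2(*(X[(i+1)%4]-X[i])[[1,0]])).round(1) for i in range(4)],[np.linalg.norm(X[(i+1)%4]-X[i]).round(4) for i in range(4)])
rect([[62,133],[129,146],[127,226],[66,217]],.053)
o=ctrl.get_obs();print(o["eef_pos"],o["time_s"])
E
```

```text
[[0.4868 0.023  0.053 ]]
[0.4794 0.0238 0.053 ] [np.float64(85.7), np.float64(-3.2), np.float64(-92.5), np.float64(177.2)] [np.float64(0.0657), np.float64(0.0876), np.float64(0.0649), np.float64(0.0897)]
[0.4592 0.2205 0.242 ] 1.2
```

Request:
step_arm([
  [0,0,-35],
  [0,0,-75],
  [0,0,-75],
  [0,0,-75],
], spin=[0,0,0,0], fingers=[100,100,100,100])

```text
time_s: 1.6
eef_pos: [0.4569, 0.2234, 0.1673]
eef_rot: [0.468, -0.529, 0.469, 0.53]
wrist_force: [0.2, -0.7, 0.5]
opening: 1.001
```

```bash
python3 - <<'E'
from h import *
np.set_printoptions(precision=4,suppress=True)
o=ctrl.get_obs();im=eyes.camera("wrist");cv2.imwrite("pics/w2.png",im[:,:,::-1])
P=pose("wrist",o);np.save("P2.npy",P);print(o["eef_pos"],o["time_s"],o["dq"].round(3))
hsv=cv2.cvtColor(im,cv2.COLOR_RGB2HSV);m=cv2.inRange(hsv,(20,120,80),(35,255,255))
n,l,s,c=cv2.connectedComponentsWithStats(m);i=1+np.argmax(s[1:,4]);print(s[i],c[i],onz("wrist",[c[i]],.106,P))
E
```

```text
[0.4569 0.2234 0.1673] 1.6 [-0.003 -0.032 -0.046 -0.003 -0.004 -0.006]
[269 220  30  28 639] [283.5117 233.8967] [[0.4577 0.2237 0.106 ]]
```

View pics/w2.png

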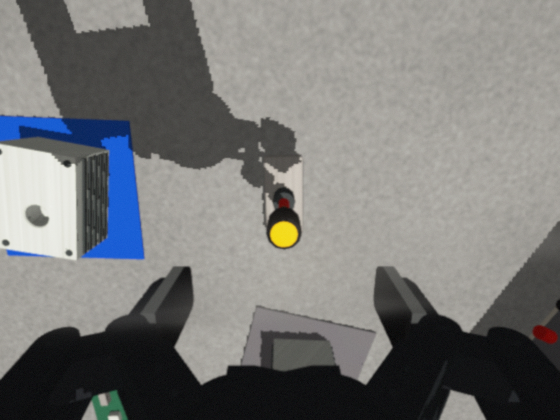

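```bash
python3 - <<'E'
from h import *
print(onz("wrist",[[37.5,215]],.053,np.load("P2.npy")),ctrl.get_obs()["eef_pos"])
E
```

```text
[[0.48721309 0.02281015 0.053     ]] [0.45820584 0.22351703 0.16871156]
```

Request:
step_arm([
  [0.5,0,-35],
  [0.5,0,-65],
  [0.5,0,-77],
  [0.5,0,-77],
  [0.5,0,-77],
  [0.5,0,-77],
  [0.5,0,-77],
  [0.5,0,-77],
  [0.5,0,-77],
  [0.5,0,-77],
], spin=[0,0,0,0,0,0,0,0,0,0], fingers=[100,100,100,100,30,20,10,0,0,0])

```text
time_s: 2.65
eef_pos: [0.4591, 0.2229, 0.0911]
eef_rot: [-0.469, 0.53, -0.468, -0.529]
wrist_force: [-0.6, 1.7, 5.9]
opening: 0.26
```

Request:
step_arm([
  [0,0,10],
  [0,0,30],
  [0,0,60],
  [0,0,90],
  [0,0,100],
  [0,0,100],
], spin=[0,0,0,0,0,0], fingers=[0,0,0,0,0,0])

```text
time_s: 3.25
eef_pos: [0.4592, 0.2227, 0.1915]
eef_rot: [-0.469, 0.53, -0.468, -0.529]
wrist_force: [1.0, 0.0, -3.6]
opening: 0.26
```

```bash
python3 - <<'E'
from h import *
o=ctrl.get_obs();im=eyes.camera("wrist");cv2.imwrite("pics/w3.png",im[:,:,::-1]);np.save("P3.npy",pose("wrist",o))
im=eyes.camera("scene");cv2.imwrite("pics/s3.png",im[:,:,::-1]);crop("pics/s3.png","pics/s3c.png",250,50,180,150,4)
im=eyes.camera("top");cv2.imwrite("pics/t3.png",im[:,:,::-1])
print(o["eef_pos"],o["wrist_force"],o["opening"])
E
```

```text
[0.45920612 0.22271171 0.19151375] [ 1.01964563  0.01754599 -3.59939409] 0.2604246557389211
```

View pics/w3.png

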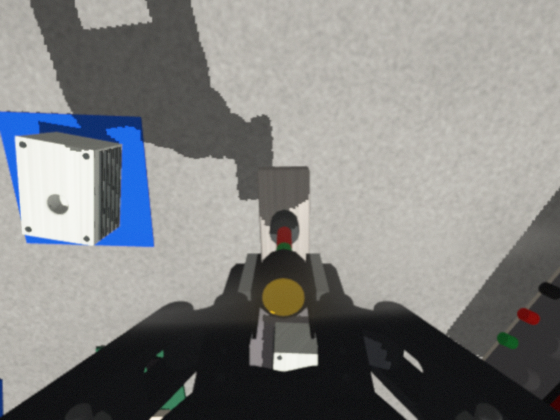

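View pics/s3c.png

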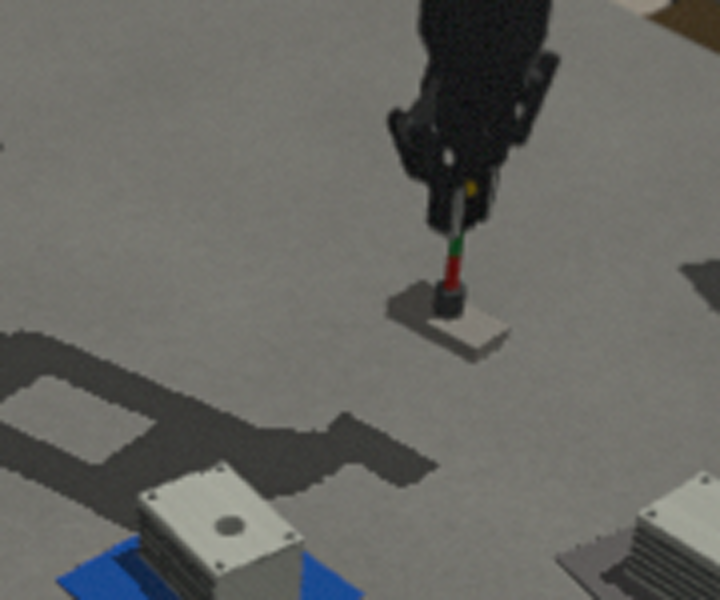

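```bash
python3 - <<'E'
from h import *
P=np.load("P3.npy")
print(onz("wrist",[[283,297]],.2065,P),onz("wrist",[[57.5,204]],.053,P))
o=ctrl.get_obs();q=o["eef_rot"];M=R.from_quat([q[1],q[2],q[3],q[0]]).as_matrix();print(o["eef_pos"],np.degrees(np.arctan2(M[1,2],M[0,2])),M[:,0])
X=onz("wrist",[[259.5,167],[309,166.5]],.1145,P);print(X)
X=onz("wrist",[[259.5,167],[258,255]],.1145,P);print(X)
E
```

```text
[[0.45796314 0.22243608 0.2065    ]] [[0.48774077 0.02224772 0.053     ]]
[0.45716964 0.22225508 0.18835617] 96.99677131542414 [-3.32043408e-03 -7.72757958e-04 -9.99994189e-01]
[[0.42062537 0.20198163 0.1145    ]
 [0.41625751 0.23487252 0.1145    ]]
[[0.42062537 0.20198163 0.1145    ]
 [0.48554883 0.20730958 0.1145    ]]
```

Request:
step_arm([
  [3,-20,0],
  [7,-48,0],
  [11,-78,0],
  [16,-108,0],
  [20,-138,0],
  [25,-168,0],
  [28,-190,0],
  [29.5,-200,0],
  [29.5,-200,0],
  [29.5,-200,0],
], spin=[-0.02,-0.05,-0.08,-0.1,-0.13,-0.15,-0.17,-0.18,-0.18,-0.18], fingers=[0,0,0,0,0,0,0,0,0,0])

```text
time_s: 4.4
eef_pos: [0.4873, 0.0233, 0.1894]
eef_rot: [0.514, -0.485, 0.514, 0.486]
wrist_force: [0.3, 0.9, -4.4]
opening: 0.262
```

Request:
step_arm([
  [0,0,-20],
  [0,0,-35],
  [0,0,-35],
  [0,0,-35],
], spin=[0,0,0,0], fingers=[0,0,0,0])

```text
time_s: 4.8
eef_pos: [0.4877, 0.0236, 0.1552]
eef_rot: [0.514, -0.485, 0.514, 0.486]
wrist_force: [0.3, -0.4, -2.4]
opening: 0.253
```

```bash
python3 - <<'E'
from h import *
o=ctrl.get_obs();im=eyes.camera("wrist");cv2.imwrite("pics/w4.png",im[:,:,::-1]);np.save("P4.npy",pose("wrist",o))
im=eyes.camera("scene");cv2.imwrite("pics/s4.png",im[:,:,::-1]);crop("pics/s4.png","pics/s4c.png",240,90,140,150,5)
im=eyes.camera("top");cv2.imwrite("pics/t4.png",im[:,:,::-1]);crop("pics/t4.png","pics/t4c.png",180,170,120,100,6)
o=ctrl.get_obs();print(o["eef_pos"],o["wrist_force"],o["opening"],o["time_s"])
E
```

```text
[0.48867334 0.02287497 0.1563009 ] [-1.29053284 -0.31854777 -2.61987646] 0.25803941895321664 4.95
```

View pics/w4.png

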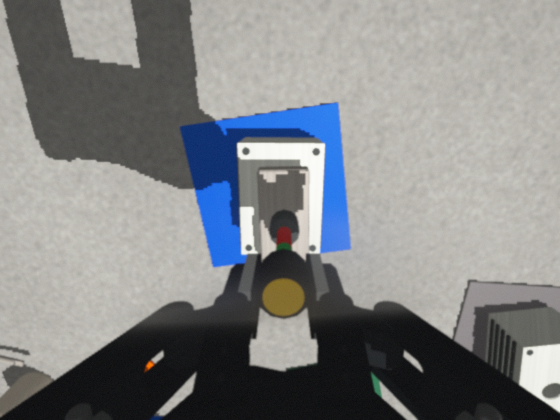

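View pics/s4c.png

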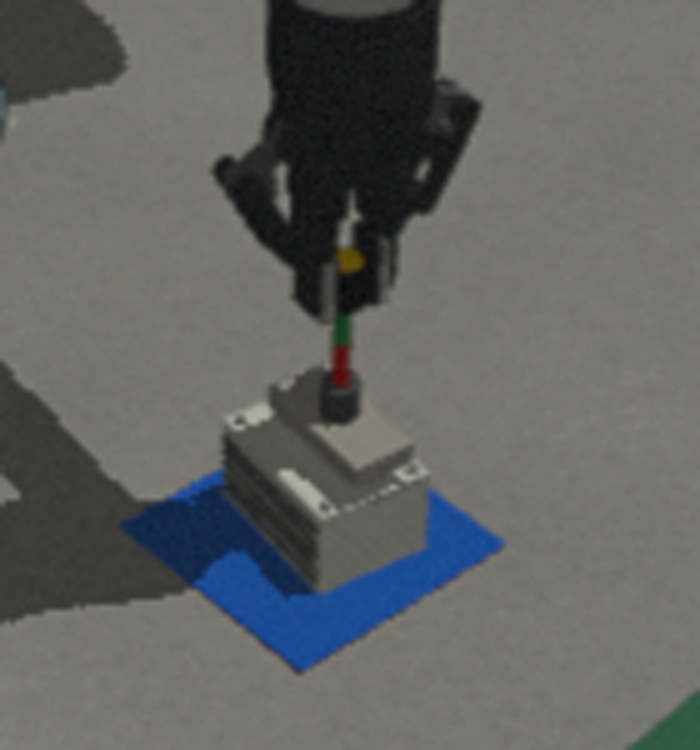

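View pics/t4c.png

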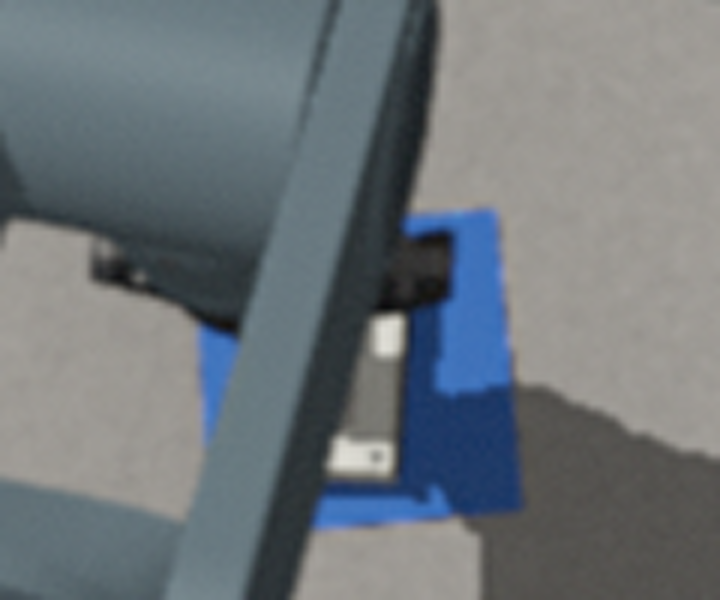

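```bash
python3 - <<'E'
from h import *
np.set_printoptions(precision=4,suppress=True)
P=np.load("P4.npy")
h=onz("wrist",[[246,151],[316,151],[249,248],[312,248]],.053,P);print("holes",h,h.mean(0))
e=onz("wrist",[[239,142],[325,142]],.053,P);print("edge",e,e.mean(0))
b=onz("wrist",[[258,169],[308,167.5]],.081,P);print("bridge",b,b.mean(0))
print("knob",onz("wrist",[[283,297.5]],.067+.106,P))
E
```

```text
holes [[ 0.4377 -0.0012  0.053 ]
 [ 0.4406  0.0505  0.053 ]
 [ 0.5161 -0.006   0.053 ]
 [ 0.519   0.0453  0.053 ]] [0.4784 0.0222 0.053 ]
edge [[ 0.4309 -0.0057  0.053 ]
 [ 0.4345  0.0573  0.053 ]] [0.4327 0.0258 0.053 ]
bridge [[0.4466 0.0091 0.081 ]
 [0.4475 0.0423 0.081 ]] [0.447  0.0257 0.081 ]
knob [[0.4849 0.0236 0.173 ]]
```

Request:
step_arm([
  [2.5,-1.5,0],
  [2.5,-1.5,-4],
  [2.5,-1.5,-8],
  [2.5,-1.5,-9],
  [2.5,-1.5,-9],
], spin=[-0.03,-0.03,-0.03,-0.03,-0.03], fingers=[0,0,0,0,0])

```text
time_s: 5.45
eef_pos: [0.4901, 0.0211, 0.1458]
eef_rot: [0.521, -0.477, 0.522, 0.478]
wrist_force: [0.2, -0.8, -4.1]
opening: 0.26
```

```bash
python3 - <<'E'
from h import *
o=ctrl.get_obs();im=eyes.camera("wrist");cv2.imwrite("pics/w5.png",im[:,:,::-1]);np.save("P5.npy",pose("wrist",o))
im=eyes.camera("scene");cv2.imwrite("pics/s5.png",im[:,:,::-1]);crop("pics/s5.png","pics/s5c.png",270,130,80,90,7)
crop("pics/w5.png","pics/w5c.png",200,120,170,200,3)
o=ctrl.get_obs();print(o["eef_pos"],o["wrist_force"],o["opening"],o["time_s"])
E
```

```text
[0.4904061  0.02107266 0.14619053] [ 0.56078271 -0.25425701 -4.970122  ] 0.26269348251885594 5.55
```

View pics/w5c.png

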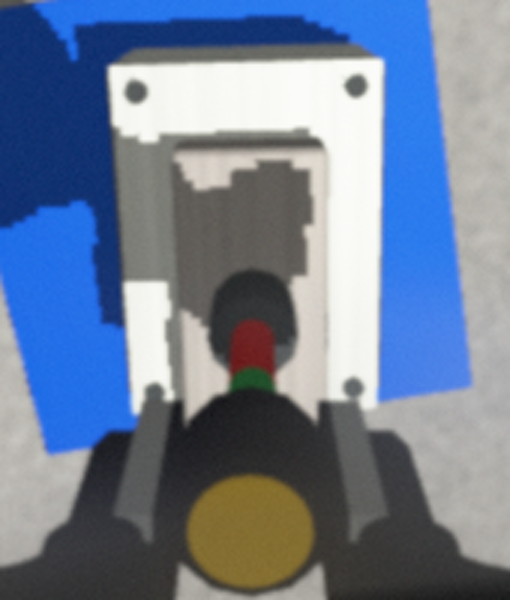

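View pics/s5c.png

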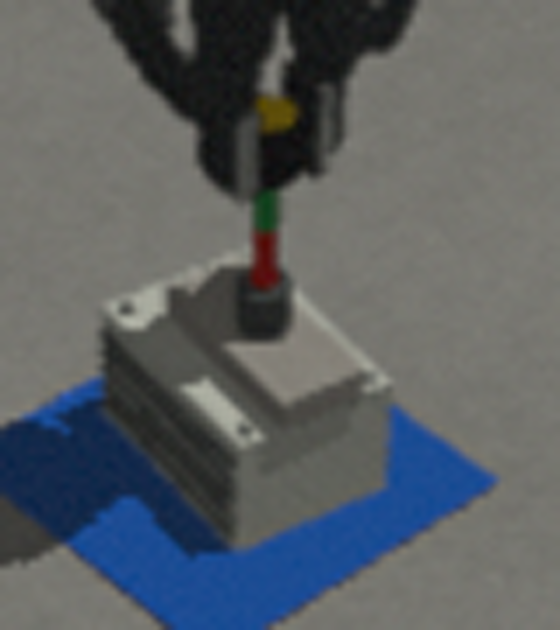

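```bash
python3 - <<'E'
from h import *
np.set_printoptions(precision=4,suppress=True)
P=np.load("P5.npy")
c=lambda p:(np.array(p,float)+.5)/3-.5+[200,120]
h=onz("wrist",c([[136,91],[357,86],[154,392],[353,387]]),.053,P);print("holes",h,h.mean(0))
e=onz("wrist",c([[108,66],[384,59]]),.053,P);print("edge",e,e.mean(0))
b=onz("wrist",c([[174,150],[327,147]]),.0715,P);print("bridge",b,b.mean(0))
print("knob",onz("wrist",c([[251,531]]),.0575+.106,P))
E
```

```text
holes [[ 0.4375 -0.0015  0.053 ]
 [ 0.4409  0.0506  0.053 ]
 [ 0.5154 -0.0066  0.053 ]
 [ 0.5186  0.0454  0.053 ]] [0.4781 0.022  0.053 ]
edge [[ 0.4312 -0.0073  0.053 ]
 [ 0.4353  0.0573  0.053 ]] [0.4332 0.025  0.053 ]
bridge [[0.449  0.0077 0.0715]
 [0.4513 0.0414 0.0715]] [0.4502 0.0246 0.0715]
knob [[0.487  0.0214 0.1635]]
```

Request:
step_arm([
  [0,0,-2],
  [0,0,-4],
  [0,0,-6],
  [0,0,-8],
  [0,0,-10],
  [0,0,-12],
  [0,0,-14],
  [0,0,-14],
], spin=[0,0,0,0,0,0,0,0], fingers=[0,0,0,0,0,0,0,0])

```text
time_s: 6.35
eef_pos: [0.4906, 0.0211, 0.132]
eef_rot: [0.522, -0.478, 0.521, 0.477]
wrist_force: [0.5, 0.5, -1.6]
opening: 0.257
```

Request:
step_arm([
  [0,0,-1],
  [0,0,-2],
  [0,0,-3],
  [0,0,-4],
  [0,0,-4],
], spin=[0,0,0,0,0], fingers=[0,0,0,0,0])

```text
time_s: 6.85
eef_pos: [0.4906, 0.0211, 0.1282]
eef_rot: [0.522, -0.478, 0.521, 0.477]
wrist_force: [1.8, 0.4, -0.4]
opening: 0.255
```

```bash
python3 - <<'E'
from h import *
im=eyes.camera("wrist");cv2.imwrite("pics/w6.png",im[:,:,::-1])
im=eyes.camera("scene");cv2.imwrite("pics/s6.png",im[:,:,::-1]);crop("pics/s6.png","pics/s6c.png",270,130,80,90,7)
crop("pics/w6.png","pics/w6c.png",200,120,170,200,3)
o=ctrl.get_obs();print(o["eef_pos"],o["wrist_force"],o["opening"],o["time_s"])
E
```

```text
[0.49058481 0.02109268 0.12823735] [ 1.15511036  0.53446581 -0.69496689] 0.2621720514143793 6.95
```

View pics/w6c.png

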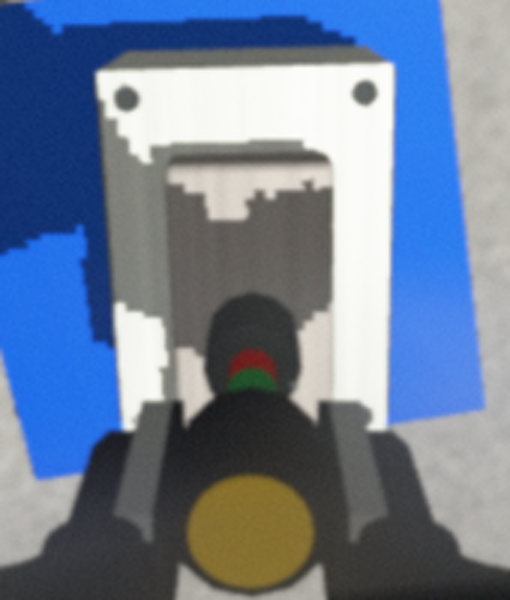

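View pics/s6c.png

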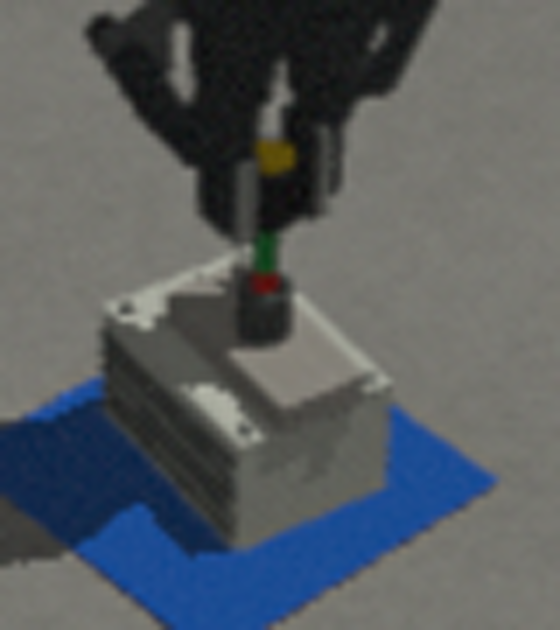

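Request:
step_arm([
  [0,0,-1],
  [0,0,-2],
  [0,0,-3],
  [0,0,-3],
], spin=[0,0,0,0], fingers=[0,0,0,0])

```text
time_s: 7.35
eef_pos: [0.4909, 0.021, 0.1261]
eef_rot: [0.522, -0.478, 0.521, 0.477]
wrist_force: [-0.2, 0.9, 7.2]
opening: 0.257
```

Request:
step_arm([
  [0,0,-0.5],
  [0,0,-1],
  [0,0,-1],
], spin=[0,0,0], fingers=[0,0,0])

```text
time_s: 7.65
eef_pos: [0.4914, 0.021, 0.126]
eef_rot: [0.522, -0.478, 0.521, 0.477]
wrist_force: [-2.1, 0.9, 12.8]
opening: 0.261
```

Request:
step_arm([
  [0,0,-0.5],
  [0,0,-1],
  [0,0,-1],
], spin=[0,0,0], fingers=[0,0,0])

```text
time_s: 7.95
eef_pos: [0.4919, 0.0209, 0.1259]
eef_rot: [0.522, -0.479, 0.521, 0.477]
wrist_force: [-3.3, 1.9, 19.1]
opening: 0.261
```

Request:
step_arm([
  [0,0,1.2],
  [0,0,2.4],
  [0,0,2.4],
], spin=[0,0,0], fingers=[0,0,0])

```text
time_s: 8.25
eef_pos: [0.4908, 0.021, 0.1262]
eef_rot: [0.522, -0.478, 0.521, 0.477]
wrist_force: [-1.0, 0.7, 6.4]
opening: 0.261
```

```bash
python3 - <<'E'
from h import *
im=eyes.camera("wrist");cv2.imwrite("pics/w7.png",im[:,:,::-1])
im=eyes.camera("scene");cv2.imwrite("pics/s7.png",im[:,:,::-1]);crop("pics/s7.png","pics/s7c.png",270,130,80,90,7)
crop("pics/w7.png","pics/w7c.png",200,120,170,200,3)
o=ctrl.get_obs();print(o["eef_pos"],o["wrist_force"],o["opening"],o["time_s"])
E
```

```text
[0.49074737 0.02099543 0.12614484] [-0.49369163  0.73458813  5.68785721] 0.26005652026025855 8.35
```

View pics/w7c.png

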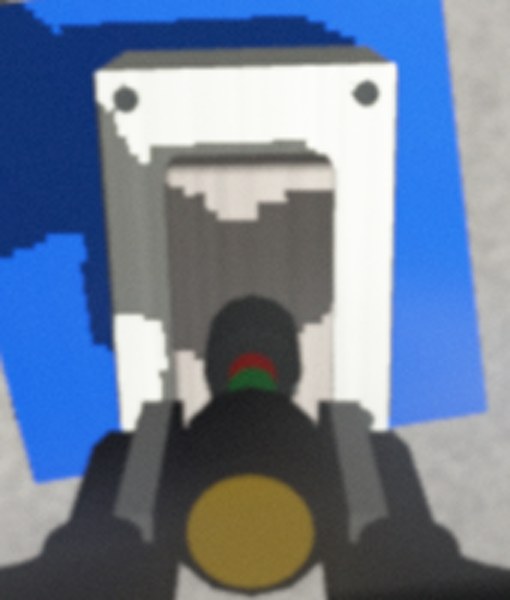

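View pics/s7c.png

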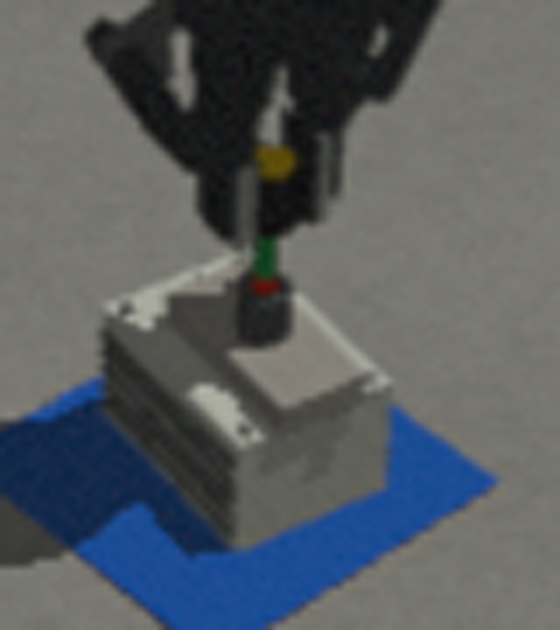

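Request:
step_arm([
  [0,0,0],
  [0,0,0],
  [0,0,0],
  [0,0,0],
  [0,0,0],
], spin=[0,0,0,0,0], fingers=[40,60,80,80,80])

```text
time_s: 8.85
eef_pos: [0.4903, 0.0211, 0.1255]
eef_rot: [0.521, -0.477, 0.522, 0.478]
wrist_force: [-0.4, -0.7, -0.3]
opening: 0.8
```

```bash
python3 - <<'E'
from h import *
o=ctrl.get_obs()
im=eyes.camera("wrist");cv2.imwrite("pics/w8.png",im[:,:,::-1])
im=eyes.camera("scene");cv2.imwrite("pics/s8.png",im[:,:,::-1]);crop("pics/s8.png","pics/s8c.png",270,130,80,90,7)
print(o["eef_pos"],o["wrist_force"],o["opening"],o["time_s"])
E
```

```text
[0.49027417 0.02108573 0.12546461] [-0.35822919 -0.71572606 -0.33973019] 0.8002965063541768 8.85
```

View pics/w8.png

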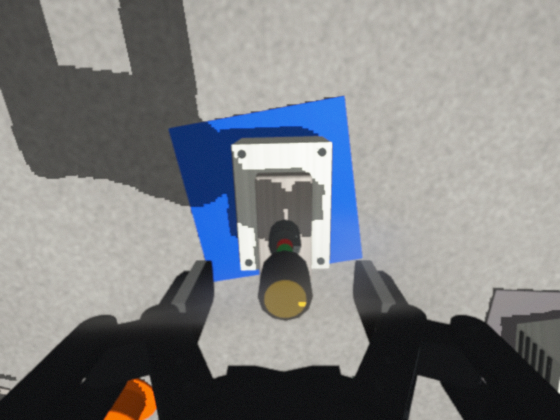

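View pics/s8c.png

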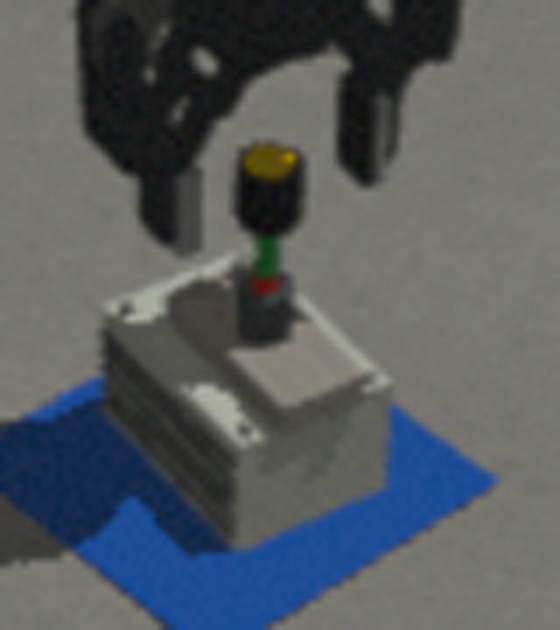

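Request:
step_arm([
  [0,0,20],
  [0,0,55],
  [0,0,95],
  [0,0,120],
  [0,0,120],
], spin=[0,0,0,0,0], fingers=[80,80,80,80,80])

```text
time_s: 9.45
eef_pos: [0.4929, 0.0207, 0.2501]
eef_rot: [0.523, -0.48, 0.52, 0.475]
wrist_force: [0.9, -1.2, -0.0]
opening: 0.8
```

Request:
step_arm([
  [5,-35,0],
  [10,-75,0],
  [15,-115,0],
  [20,-155,0],
  [25,-195,0],
  [30,-235,0],
  [35,-275,0],
  [40,-310,0],
  [40,-322,0],
  [40,-322,0],
], spin=[0,0,0,0,0,-0.02,-0.05,-0.05,-0.05,-0.05], fingers=[60,40,20,0,0,0,0,0,0,0])

```text
time_s: 10.45
eef_pos: [0.5297, -0.302, 0.2442]
eef_rot: [0.534, -0.463, 0.534, 0.465]
wrist_force: [-0.6, 0.3, 0.0]
opening: -0.002
```

```bash
python3 - <<'E'
from h import *
o=ctrl.get_obs()
im=eyes.camera("wrist");cv2.imwrite("pics/w9.png",im[:,:,::-1]);np.save("P9.npy",pose("wrist",o))
im=eyes.camera("scene");cv2.imwrite("pics/s9.png",im[:,:,::-1])
im=eyes.camera("top");cv2.imwrite("pics/t9.png",im[:,:,::-1]);crop("pics/t9.png","pics/t9c.png",190,190,80,80,7)
print(o["eef_pos"],o["wrist_force"],o["opening"],o["time_s"])
E
```

```text
[ 0.52970516 -0.30203528  0.24416348] [-0.60442816  0.27716557  0.01219345] -0.002150950956267412 10.45
```

View pics/w9.png

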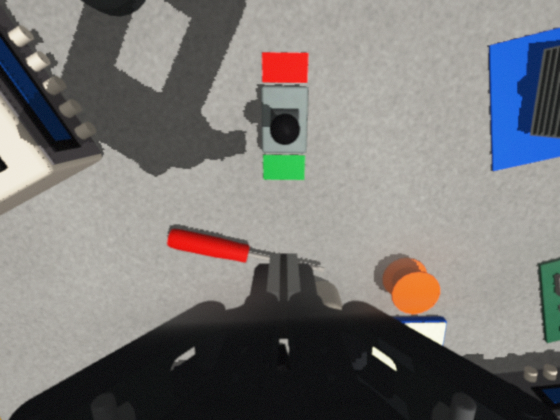

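View pics/s9.png

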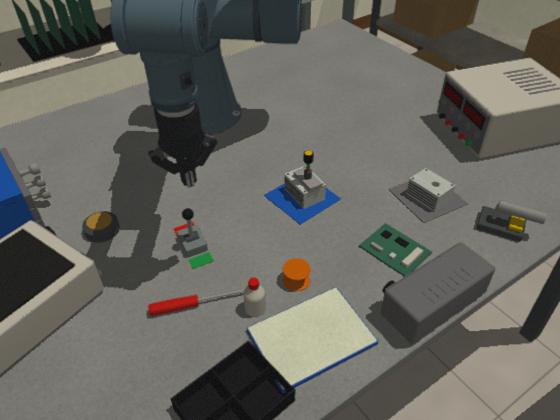

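View pics/t9c.png

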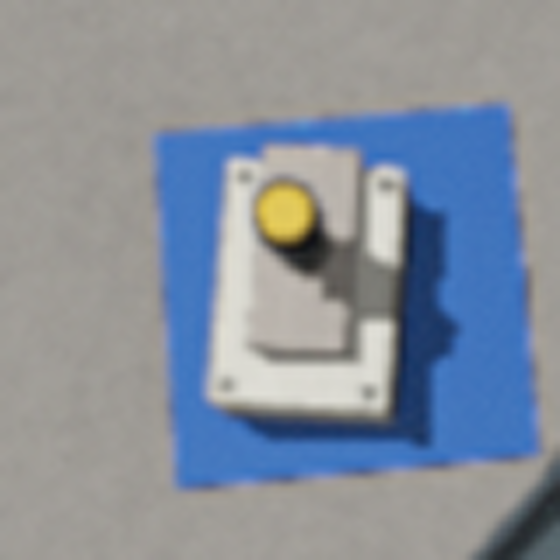

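```bash
python3 - <<'E'
from h import *
P=np.load("P9.npy")
print("ball",onz("wrist",[[285,128.5]],.102,P))
print("red,green",onz("wrist",[[285,67],[284,167]],.0,P))
print("bottle",onz("top",[[345,146]],.09),onz("scene",[[254,283]],.09))
# travel estimate
m=lambda z:onz("top",[[230.4,219.9]],z)
print(onz("top",[[190+286.5/7-.4,190+213/7-.4]],.053+.106-.018))
print(ctrl.get_obs()["eef_pos"])
E
```

```text
ball [[ 0.46807257 -0.29171345  0.102     ]]
red,green [[ 0.40900704 -0.28278373  0.        ]
 [ 0.51839815 -0.29925935  0.        ]]
bottle [[ 0.69290715 -0.26991808  0.09      ]] [[ 0.70645952 -0.27496611  0.09      ]]
[[0.48749967 0.0205281  0.141     ]]
[ 0.53028902 -0.29930187  0.24505942]
```

Request:
step_arm([
  [0,0,-40],
  [0,0,-85],
  [0,0,-125],
  [0,0,-149],
  [0,0,-149],
], spin=[0,0,0,0,0], fingers=[0,0,0,0,0])

```text
time_s: 11.1
eef_pos: [0.5282, -0.297, 0.0926]
eef_rot: [0.532, -0.462, 0.533, 0.468]
wrist_force: [-0.5, 0.1, -0.1]
opening: -0.001
```

Request:
step_arm([
  [-15,2,0],
  [-27,4,0],
  [-35,5,0],
  [-43,6.5,0],
  [-51,7.5,0],
  [-59,9,0],
  [-66,10,0],
  [-70,10.5,0],
  [-70,10.5,0],
], spin=[0,0,0,0,0,0,0,0,0], fingers=[0,0,0,0,0,0,0,0,0])

```text
time_s: 12.0
eef_pos: [0.4598, -0.2902, 0.0965]
eef_rot: [0.533, -0.464, 0.533, 0.465]
wrist_force: [-0.4, 0.3, -0.6]
opening: 0.004
```

```bash
python3 - <<'E'
from h import *
o=ctrl.get_obs()
im=eyes.camera("wrist");cv2.imwrite("pics/w10.png",im[:,:,::-1])
im=eyes.camera("scene");cv2.imwrite("pics/s10.png",im[:,:,::-1]);crop("pics/s10.png","pics/s10c.png",140,140,110,130,5)
print(o["eef_pos"],o["wrist_force"],o["opening"],o["time_s"])
E
```

```text
[ 0.4597508  -0.29023873  0.09648485] [-0.41633928  0.32172223 -0.5844316 ] 0.003766514239885402 12.0
```

View pics/w10.png

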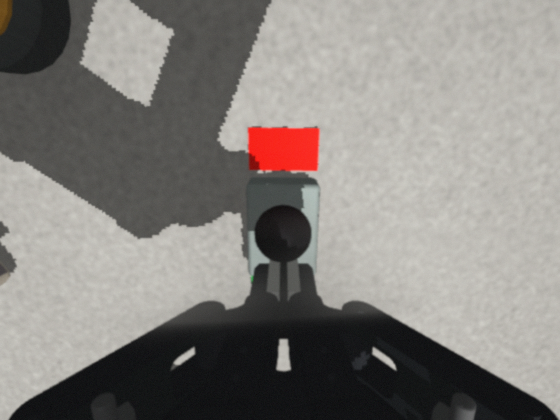

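View pics/s10c.png

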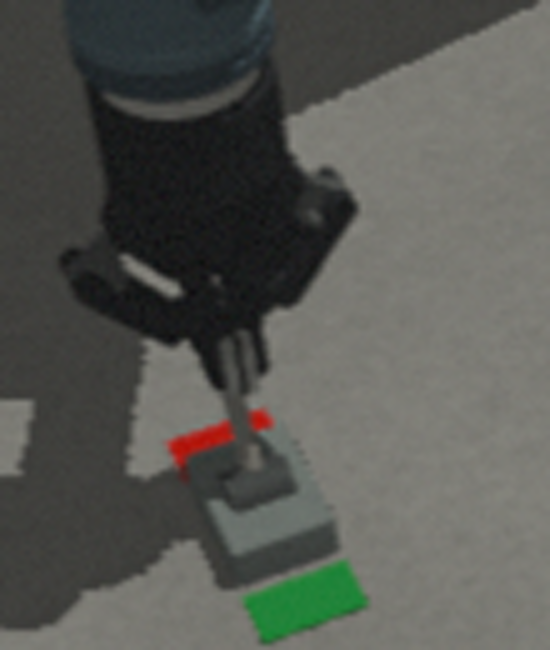

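Request:
step_arm([
  [-3,0.5,0],
  [-6,1,0],
  [-9,1.5,0],
  [-9,1.5,0],
], spin=[0,0,0,0], fingers=[0,0,0,0])

```text
time_s: 12.5
eef_pos: [0.451, -0.2887, 0.0966]
eef_rot: [0.533, -0.464, 0.533, 0.465]
wrist_force: [0.4, 0.5, 0.1]
opening: -0.003
```

Request:
step_arm([
  [-1.5,0,0],
  [-3,0.5,0],
  [-3,0.5,0],
], spin=[0,0,0], fingers=[0,0,0])

```text
time_s: 12.8
eef_pos: [0.4497, -0.2888, 0.0969]
eef_rot: [0.534, -0.465, 0.533, 0.463]
wrist_force: [6.3, -0.8, -4.6]
opening: -0.003
```

Request:
step_arm([
  [-1.5,0,0],
  [-3,0.5,0],
  [-3,0.5,0],
], spin=[0,0,0], fingers=[0,0,0])

```text
time_s: 13.1
eef_pos: [0.4493, -0.2888, 0.0971]
eef_rot: [0.535, -0.467, 0.532, 0.461]
wrist_force: [17.5, -1.6, -12.9]
opening: 0.0
```

Request:
step_arm([
  [8,-1,0],
  [25,-4,0],
  [50,-8,0],
  [60,-9,20],
  [60,-9,60],
  [60,-9,105],
  [60,-9,150],
  [60,-9,150],
], spin=[0,0,0,0,0,0,0,0], fingers=[0,0,0,0,0,0,0,0])

```text
time_s: 13.9
eef_pos: [0.5083, -0.2994, 0.2547]
eef_rot: [0.534, -0.469, 0.533, 0.46]
wrist_force: [0.4, 0.0, -0.1]
opening: -0.002
```

```bash
python3 - <<'E'
from h import *
o=ctrl.get_obs()
P=pose("wrist",o)
im=eyes.camera("wrist");cv2.imwrite("pics/w11.png",im[:,:,::-1]);np.save("P11.npy",P)
im=eyes.camera("scene");cv2.imwrite("pics/s11.png",im[:,:,::-1]);crop("pics/s11.png","pics/s11c.png",150,140,200,110,4)
im=eyes.camera("top");cv2.imwrite("pics/t11.png",im[:,:,::-1]);crop("pics/s11.png","pics/s11d.png",280,140,60,60,9)
print(o["eef_pos"],o["wrist_force"],o["opening"],o["time_s"])
for a in(0,.05,.1,.5):
  s=np.sin(a-.5)*.08; print(a,proj("wrist",[.4637+s*.989,-.291-s*.149,.022+.08*np.cos(a-.5)],P))
E
```

```text
[ 0.50827494 -0.29937324  0.25467448] [ 0.35151015  0.00321662 -0.07037605] -0.0016663371351350017 13.9
0 [[287.61518803 100.22591183]]
0.05 [[287.56224647 104.46987006]]
0.1 [[287.50630096 108.83342939]]
0.5 [[286.98390165 145.55733108]]
```

View pics/w11.png

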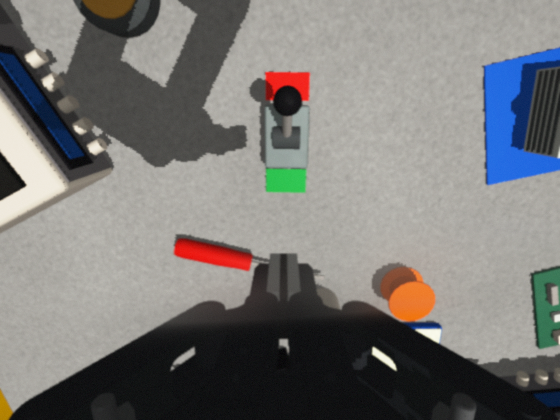

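View pics/s11c.png

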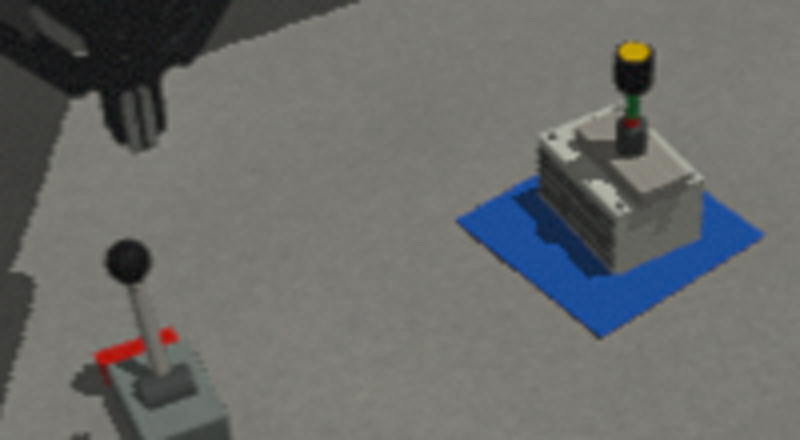

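View pics/s11d.png

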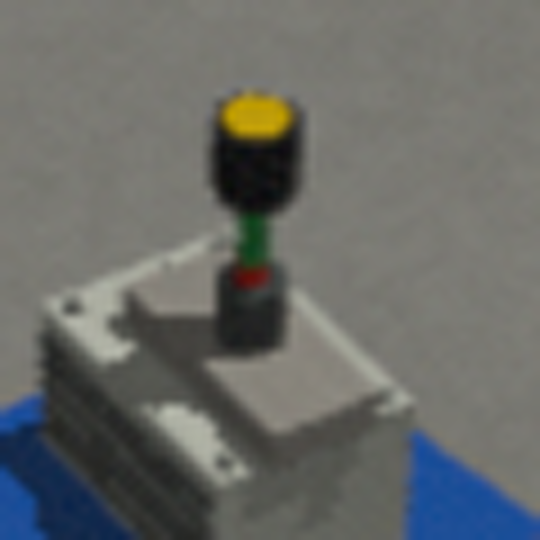

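View pics/t11.png

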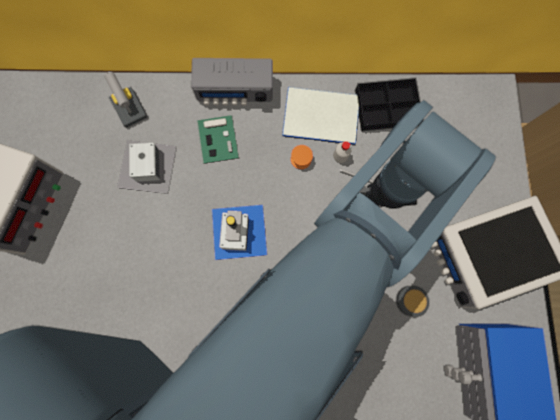

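```bash
python3 -c "
from bench import hand_in
print(hand_in())"
```

```text
the job is handed in; nothing more can be done
None
```

The gauge is standing on the blue-mat housing with its rod down, and the lever is fully over to red. I handed the job in at about 14 s of the 58 s allowed; `hand_in()` reports no verdict.

- **Gauge:** I picked it up by the knob and set the bridge flat over the bore. By the last wrist picture before touchdown it was within about 1 mm of the bore's centre.
- **Rod:** I lowered it in 0.5–2 mm steps until it bottomed. The downward force reached about 19 N in the last small steps, so I backed off to about 6 N before letting go. That push was more than needed: it had already stopped at about 7 N.
- **Reading:** The rod went down about 18 mm. About 7 mm of red still shows under the full 23 mm of green, which matches the 18 mm bore. That is under 25 mm, so the result is red.
- **Lever:** After releasing the gauge, I pushed the lever with closed fingers until it hit its stop, with the force rising to about 22 N. I then backed the arm clear.

**Last checks:** In the wrist picture the ball is at (287, 100), where angle 0 predicts (288, 100). The gauge is still standing with its rod down, and the housing is on its mat. The other objects look unmoved, except the lever area, which the arm hides in the top view. The wrist force is near zero.

**Disagreement:** The fixed top and scene cameras differed by up to about 6 mm in x near the gauge, housing and lever. I used the wrist camera for the grasp and placement.

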